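Free the stuck green pot insert and stand it in the steel dish

ROBOT

A 7-joint arm with a two-finger parallel gripper is mounted at the origin on a cart in front of the work surface, level with it; the furniture and walls round the work are solid. World frame = base frame: x ahead of the robot, y to its left, z up, the work surface at z = 0. Lengths are in m, angles in rad, forces in N, time in s.
With the tool pointing down it reaches from about 0.4 to 0.9 m from the base axis. Payload 5.5 kg.
Tool frame: the origin (TCP) lies at the very end of the fingers, on their centre line; the grasp point (between the pads) lies 19 mm behind it (robot.grip_depth is the distance from the TCP to the grasp point, in m); z points along the fingers, y is the direction in which the jaws open and shut (so a half turn about z gives the same grasp; the last joint's range is limited). The gripper opens to 85 mm and grips with 20 to 120 N. Pads are 22 mm wide; open, the fingers measure 114 mm over their backs; the gripper's body (76 mm by 85 mm) begins 54 mm behind the grasp point. The pads swing forward as they close: fully open they stand 13 mm farther back than shut.
Start: joints at [1.495, 0.501, -0.427, 1.55, 0.221, 1.138, -0.21], TCP at [0.216, -0.613, 0.231] pointing down, gripper open.
Joint ranges: [-2.88, 2.88], [-0.31, 2.03], [-1.54, 1.56], [0.2, 2.42], [-1.41, 4.55], [0.19, 2.02], [-2.57, 2.57]. Speed limits (rad/s): [2.57, 2.57, 3.14, 3.14, 3.14, 3.14, 3.14].

INTERFACE

Orientations are given as a unit quaternion [x, y, z, w].
In Python, from workcell import robot gives the robot as it stands.
- The arm moves only by the shell command python3 -m jog 'ROWS' [FORCE]. ROWS is JSON, a list of rows, each an object of numbers: "tx", "ty", "tz": the shift along the world's x, y, z in mm; "turn": the turn about the world's z in rad; "hand": the closure in counts, from 0 (fully open) to 255 (shut). In form: [{"tx": .., "ty": .., "tz": .., "turn": .., "hand": ..}, ...]. A call has 1 to 10 rows; each row is the pose to reach, as a shift and turn from the pose measured when the call began; what a row does not reach only later rows make up. A row lasts 1/12 s, in which the tool goes at most 41.7 mm and 7.16 degrees, less where a joint would pass 70% of its speed; a pose out of reach is approached as far as the arm can. A call with a gripper value outside its range is refused whole. The fingers move at their own pace and stop on an object; FORCE is the grip in N (left out, the last holds). Time passes only in rows, so rows that repeat a pose let the fingers close. It gives the time, the measured TCP pose, the force and the opening at its end, in the units of the state.
- robot.sense(): the state, without advancing time (a new reading comes with each control period).
- robot.get_image(name): name is "side" or "top"; returns a dict with "frame" (480x640x3 uint8, red, green, blue), "camera_matrix" (3x3 intrinsics, pixels), "R" (3x3) and "t" (3): a world point X has camera coordinates R X + t. Camera axes: x right, y down, z forward; pixel columns grow to the right and rows downward; lengths in m; the calibration is good to about 2 mm. A picture is of the moment at which its call begins. There is no depth.
- robot.job_done(): hands the job in, once; it reports no verdict.
The state is a dict: "time": time; "qpos": joint angles; "qd": joint speeds; "tau": joint torques, N m; "tool_pos": TCP position; "tool_rot": TCP orientation; "contact_force": force on the tool from outside, world axes, zero at the start; "wrist_torque": the same for the moment, N m; "opening": finger opening in m.
Only numpy, scipy, OpenCV 4.12 (cv2) and the standard library are available. Lean on these libraries where they do the work, as an engineer would, in place of code of your own. Each camera call takes 0.05 s, during which the arm holds its last target.

TASK

The green pot insert is stuck in its white holder pot: its two side tabs are caught under the lips of the holder's rim. Twist the green insert by its rim until the tabs clear the lips, draw it up out of the holder without lifting the holder off the table, and stand it upright in the middle of the steel dish. Leave the holder standing where it is, and leave the terracotta-coloured insert alone.

Things in the scene. Friction and masses are not known exactly. Their poses are not given: they have to be found in the camera images.
- green_insert: Green plastic pot insert, round, hollow, 100 mm high, 70 g. Grip it from above across its collar: top 25 mm, straight, 60 mm across, any yaw; body below 50 mm across. Two tabs at its own +x and -x, 38 to 44 mm up, reach 32.5 mm from the axis. Starts upright, underside 8 mm above the table. Turned 55 to 90 degrees either way from the start it comes straight up. Origin: centre of underside; z up.
- green_holder: White thick round holder pot with the green insert in it, 60 mm high, 92 mm across at the rim, 0.65 kg, loose on the table. Two grey lips, 20 mm wide, stand inwards from its rim at its own +x and -x to 28 mm from the axis, 2 mm above the insert's tabs: a straight pull lifts it too. The insert turns easily, with 3 mm side play; 48 mm of it shows above the rim. Origin: centre of underside; z up.
- drying_dish: Round pressed steel dish, about 197 mm across and 28 mm high, loose on the table; its flat floor is 140 mm across and 2 mm above its underside. Origin: centre of its underside; z up.
- orange_insert: Insert of the same shape as the green one but terracotta-coloured (orange-brown), stuck in a white holder of its own: to be left alone. Origin: centre of its underside; z up.

How it is judged:
By the outcome, as a careful person would: the job done as asked, in the order asked, and still so for the second after the job is handed in, with the robot touching nothing.
It also fails if it takes over 42 s, if anything falls off the work surface, if the arm or the gripper's body presses on something with over 40 N, if the wrist force passes 120 N, or if a joint passes its speed limit or range.

## Working session

There is one attempt and no reset: what is moved stays moved. The work goes in short steps, Python scripts to look and compute and a shell command to move; the robot and the scene stay as the last step left them, time stands still between calls to the robot, and variables do not carry over. Pictures are saved under pics/ and viewed, and the job is handed in when it is done.

```bash
ls; mkdir -p pics
python3 - <<'E'
from workcell import robot
import cv2
s=robot.sense(); print(s)
for n in("side","top"):
    d=robot.get_image(n); cv2.imwrite(f"pics/{n}0.png",d["frame"][:,:,::-1]); print(n,d["camera_matrix"],d["R"],d["t"])
E
```

```text
pics
{'time': 0.0, 'qpos': array([ 1.49518878,  0.50186846, -0.42674873,  1.55146988,  0.22080557,
        1.13830749, -0.21029121]), 'qd': array([ 2.37237643e-04, -1.75883708e-03,  4.72900612e-04,  1.17996666e-05,
       -5.60899967e-04, -1.21921536e-04,  8.30850683e-04]), 'tau': array([ 1.60273489e-04, -5.69519448e+01, -5.81542879e+00, -2.80937523e+01,
        1.08370953e-02,  1.20527262e-02,  1.65213328e-05]), 'tool_pos': array([ 0.21573167, -0.61240311,  0.23023441]), 'tool_rot': array([ 9.85682214e-01,  1.68610718e-01, -1.47245388e-04, -9.88319087e-04]), 'contact_force': array([ 0.7403444 , -0.27362484,  0.26325327]), 'wrist_torque': array([0.00680002, 0.028072  , 0.01950361]), 'opening': 0.08541954892615095}
side [[555.36463056   0.         312.06089629]
 [  0.         555.36463056 241.59821939]
 [  0.           0.           1.        ]] [[-0.99965286  0.01161213 -0.02365   ]
 [ 0.02627213  0.37171242 -0.92797611]
 [-0.00198478 -0.9282753  -0.37188845]] [0.53881699 0.03714279 1.11785923]
top [[511.63337042   0.         319.90793174]
 [  0.         511.63337042 240.76203141]
 [  0.           0.           1.        ]] [[-0.00636494 -0.99986786 -0.01495845]
 [-0.99738358  0.00742491 -0.07190878]
 [ 0.07201034  0.01446162 -0.99729904]] [0.00608961 0.55917783 1.11553567]
```

View pics/side0.png

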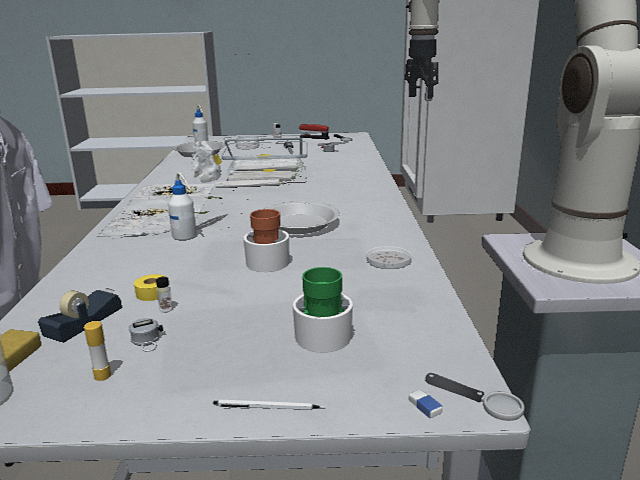

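View pics/top0.png

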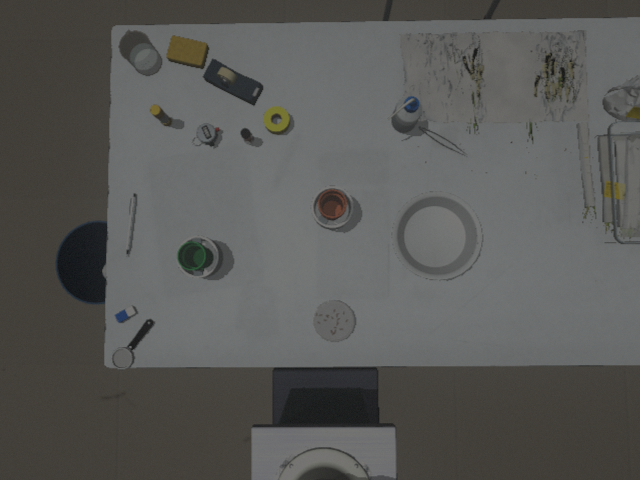

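The side view shows the green insert at about (322,290) and the orange one at (265,225), with the dish behind at (308,217). In the top view, green is at (193,256), its holder at (200,257), orange at (332,207) and the dish at (437,236). Next I'll measure them.

```bash
cat > h.py <<'E'
import numpy as np, cv2
from workcell import robot
def ray(d,u,v,z):
    K=d["camera_matrix"];R=np.array(d["R"]);t=np.array(d["t"])
    c=-R.T@t; r=R.T@np.linalg.solve(K,[u,v,1.]); return c+r*(z-c[2])/r[2]
def proj(d,X):
    p=d["camera_matrix"]@(np.array(d["R"])@np.array(X)+np.array(d["t"])); return p[:2]/p[2]
def circ(P):
    A=np.c_[2*P[:,:2],np.ones(len(P))]; b=(P[:,:2]**2).sum(1); s=np.linalg.lstsq(A,b,rcond=None)[0]
    return s[:2],np.sqrt(s[2]+s[0]**2+s[1]**2)
def green(d):
    f=d["frame"].astype(int); m=((f[...,1]>f[...,0]+25)&(f[...,1]>f[...,2]+15)).astype(np.uint8)
    n,l,st,_=cv2.connectedComponentsWithStats(m); i=1+np.argmax(st[1:,4]); return (l==i).astype(np.uint8)
E
python3 - <<'E'
from h import *
T=robot.get_image("top");S=robot.get_image("side")
for n,d in(("top",T),("side",S)):
    m=green(d); x,y,w,h=cv2.boundingRect(m); print(n,x,y,w,h)
    c=d["frame"][y-30:y+h+45,x-30:x+w+40,::-1]
    k=4; cv2.imwrite(f"pics/z_{n}.png",cv2.resize(c,None,fx=k,fy=k,interpolation=cv2.INTER_CUBIC)); print("off",x-30,y-30,c.shape)
    cn=max(cv2.findContours(m,0,1)[0],key=len)[:,0]
    print(ray(d,*( [x+w/2-.5,y+h/2-.5]),.108))
    if n=="top":
        P=np.array([ray(d,u,v,.108) for u,v in cn]);print("hull",circ(P), np.ptp(P,0))
    else:
        # top rim: upper ellipse extent
        rows=[(v,np.where(m[v])[0].min(),np.where(m[v])[0].max()) for v in range(y,y+h)]
        print(rows[::3])
f=T["frame"]; c=f[180:300,380:500,::-1]; cv2.imwrite("pics/z_dish.png",cv2.resize(c,None,fx=4,fy=4,interpolation=cv2.INTER_CUBIC))
E
```

```text
top 177 242 29 28
off 147 212 (103, 99, 3)
[0.52452611 0.26558078 0.108     ]
hull (array([0.52481566, 0.26575415]), np.float64(0.027758898113546898)) [5.55179605e-02 5.77477966e-02 2.22044605e-16]
side 302 267 42 50
off 272 237 (125, 112, 3)
[0.52553092 0.32082277 0.108     ]
[(267, np.int64(315), np.int64(329)), (270, np.int64(307), np.int64(338)), (273, np.int64(303), np.int64(341)), (276, np.int64(302), np.int64(341)), (279, np.int64(303), np.int64(341)), (282, np.int64(303), np.int64(341)), (285, np.int64(303), np.int64(340)), (288, np.int64(303), np.int64(341)), (291, np.int64(304), np.int64(340)), (294, np.int64(304), np.int64(340)), (297, np.int64(304), np.int64(340)), (300, np.int64(304), np.int64(340)), (303, np.int64(304), np.int64(340)), (306, np.int64(305), np.int64(340)), (309, np.int64(305), np.int64(343)), (312, np.int64(303), np.int64(337)), (315, np.int64(310), np.int64(334))]
```

View pics/z_top.png

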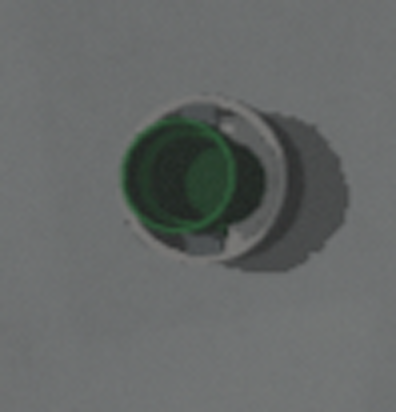

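View pics/z_side.png

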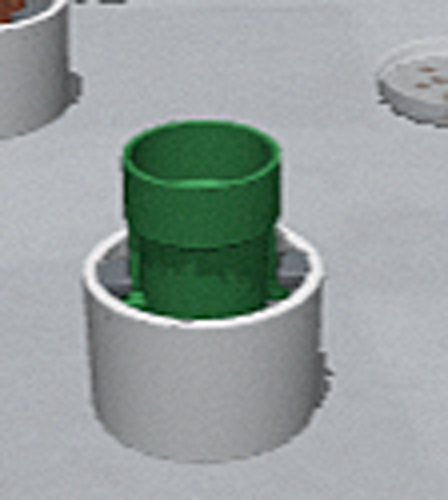

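View pics/z_dish.png

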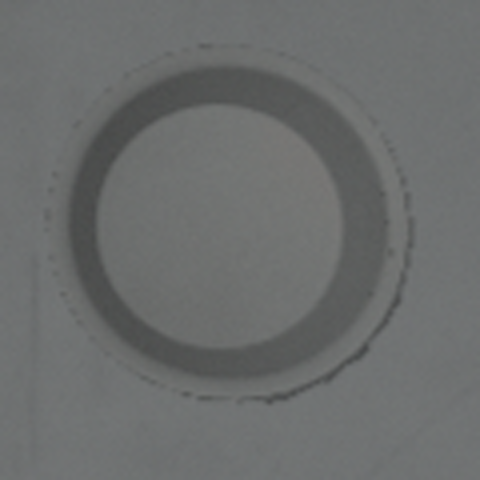

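Run:
```python
from h import *
T=robot.get_image("top");S=robot.get_image("side")
f=T["frame"].astype(int)
m=((f[...,1]>f[...,0]+12)&(f[...,1]>f[...,2]+8)).astype(np.uint8)
n,l,st,_=cv2.connectedComponentsWithStats(m);i=l[256,180] or 1+np.argmax(st[1:,4]);print(st[i])
cn=max(cv2.findContours((l==i).astype(np.uint8),0,1)[0],key=len)
P=np.array([ray(T,u,v,.108) for u,v in cn[:,0] if u<200]);print("green top",circ(P))
print("side x",ray(S,321.8,277,.108),"far edge",ray(S,322,266.5,.108))
# dish floor: bright disk
g=cv2.cvtColor(T["frame"],cv2.COLOR_RGB2GRAY)
print(g[236,380:500:3])
mm=cv2.inRange(g,int(g[236,437])-8,int(g[236,437])+12)
n,l,st,_=cv2.connectedComponentsWithStats(mm,connectivity=4);i=l[236,437];print(st[i])
cn=max(cv2.findContours((l==i).astype(np.uint8),0,1)[0],key=len)[:,0]
P=np.array([ray(T,u,v,.002) for u,v in cn]);print("dish",circ(P))
# holder from zoom rim ellipse bbox (px)
z=lambda a,b:(147+a/4-.4,212+b/4-.4)
print("holder",ray(T,*z(205,178),.06), "L",ray(T,*z(122,178),.06),"R",ray(T,*z(288,178),.06),"U",ray(T,*z(205,93),.06),"D",ray(T,*z(205,265),.06))
print("lips",ray(T,*z(197,113),.05),ray(T,*z(207,242),.05))
zs=lambda a,b:(272+a/4-.4,237+b/4-.4)
print("holder side L/R",ray(S,*zs(84,270),.06),ray(S,*zs(324,270),.06))
print("tabs side",ray(S,*zs(135,298),.052),ray(S,*zs(275,297),.052),"lips",ray(S,*zs(118,268),.055),ray(S,*zs(294,266),.055))
print("orange",ray(T,333,205,.108))
```

```text
[177 241  29  30 436]
green top (array([0.52446628, 0.26553003]), np.float64(0.029468432428564926))
side x [0.52519679 0.27365037 0.108     ] far edge [0.52384041 0.23610867 0.108     ]
[110 111 112 111 110 103  78  78  98 109 110 110 111 112 111 113 112 112
 114 115 114 116 116 116 117 117 116 117 119  93  94  93  94 115  94 112
 114 114 112 112]
[ 405  206   61   61 2813]
dish (array([ 0.57016122, -0.25673314]), np.float64(0.06609325925972612))
holder [0.52529896 0.26367008 0.06      ] L [0.52561158 0.30836475 0.06      ] R [0.52498672 0.21902984 0.06      ] U [0.5710369  0.26416648 0.06      ] D [0.47876806 0.26316508 0.06      ]
lips [0.56104075 0.27095048 0.05      ] [0.49115916 0.26475382 0.05      ]
holder side L/R [0.57038001 0.26611255 0.06      ] [0.4791885  0.27118659 0.06      ]
tabs side [0.55114806 0.2745968  0.052     ] [0.49815092 0.27670197 0.052     ] lips [0.55763009 0.25589388 0.055     ] [0.48970598 0.25805673 0.055     ]
orange [ 0.62642546 -0.02645012  0.108     ]
```

```bash
python3 -m jog '[{"tx":34,"ty":24,"tz":5,"turn":0.08,"hand":0},{"tx":66,"ty":50,"tz":5,"turn":0.16,"hand":0},{"tx":98,"ty":76,"tz":5,"turn":0.24,"hand":0},{"tx":130,"ty":102,"tz":5,"turn":0.32,"hand":0},{"tx":160,"ty":130,"tz":5,"turn":0.4,"hand":0},{"tx":190,"ty":158,"tz":5,"turn":0.48,"hand":0},{"tx":220,"ty":186,"tz":5,"turn":0.56,"hand":0},{"tx":245,"ty":218,"tz":5,"turn":0.64,"hand":0},{"tx":265,"ty":252,"tz":5,"turn":0.72,"hand":0},{"tx":280,"ty":288,"tz":5,"turn":0.8,"hand":0}]' 40; python3 -c "
from workcell import robot;print(robot.sense()['qpos'])"
```

```text
time: 1.13
tool_pos: [0.4977, -0.3231, 0.236]
tool_rot: [0.841, 0.541, 0.0, 0.0]
contact_force: [0.6, -0.4, 0.9]
opening: 0.0856
[ 1.06885497  0.44980399 -0.70933442  1.68702003  0.3188341   1.12341478
 -0.15850999]
```

```bash
python3 -m jog '[{"tx":0,"ty":40,"hand":0},{"tx":0,"ty":80,"hand":0},{"tx":0,"ty":120,"hand":0},{"tx":0,"ty":160,"hand":0},{"tx":0,"ty":200,"hand":0},{"tx":0,"ty":240,"hand":0},{"tx":5,"ty":280,"hand":0},{"tx":10,"ty":320,"hand":0},{"tx":15,"ty":360,"hand":0},{"tx":20,"ty":400,"hand":0}]'; python3 -m jog '[{"tx":2,"ty":40},{"tx":3,"ty":80},{"tx":4,"ty":120},{"tx":5,"ty":155},{"tx":7,"ty":180,"tz":-10},{"tx":7,"ty":189,"tz":-25},{"tx":7,"ty":189,"tz":-50},{"tx":7,"ty":189,"tz":-80},{"tx":7,"ty":189,"tz":-90},{"tx":7,"ty":189,"tz":-90}]'; python3 -c "
from workcell import robot;print(robot.sense()['qpos'])"
```

```text
[ 1.06885497  0.44980399 -0.70933442  1.68702003  0.3188341   1.12341478
 -0.15850999]invalid input at $[0]: expected keys tx, ty, tz, turn, hand
invalid input at $[0]: expected keys tx, ty, tz, turn, hand
```

```bash
python3 -m jog '[{"tx":0,"ty":40,"tz":0,"turn":0,"hand":0},{"tx":0,"ty":80,"tz":0,"turn":0,"hand":0},{"tx":0,"ty":120,"tz":0,"turn":0,"hand":0},{"tx":0,"ty":160,"tz":0,"turn":0,"hand":0},{"tx":0,"ty":200,"tz":0,"turn":0,"hand":0},{"tx":0,"ty":240,"tz":0,"turn":0,"hand":0},{"tx":5,"ty":280,"tz":0,"turn":0,"hand":0},{"tx":10,"ty":320,"tz":0,"turn":0,"hand":0},{"tx":15,"ty":360,"tz":0,"turn":0,"hand":0},{"tx":20,"ty":400,"tz":0,"turn":0,"hand":0}]';  python3 -c "
from workcell import robot;print(robot.sense()['qpos'])"
```

```text
time: 1.97
tool_pos: [0.5177, 0.0785, 0.2364]
tool_rot: [0.841, 0.541, 0.001, 0.001]
contact_force: [1.3, -0.3, -0.2]
opening: 0.0857
[ 0.51613705  0.35114021 -0.87159651  1.8519305   0.30452493  1.07663633
 -0.90011841]
```

```bash
python3 -m jog '[{"tx":2,"ty":40,"tz":0,"turn":0,"hand":0},{"tx":4,"ty":80,"tz":0,"turn":0,"hand":0},{"tx":5,"ty":120,"tz":0,"turn":0,"hand":0},{"tx":6,"ty":155,"tz":0,"turn":0,"hand":0},{"tx":7,"ty":180,"tz":-15,"turn":0,"hand":0},{"tx":7,"ty":187,"tz":-45,"turn":0,"hand":0},{"tx":7,"ty":187,"tz":-80,"turn":0,"hand":0},{"tx":7,"ty":187,"tz":-95,"turn":0,"hand":0},{"tx":7,"ty":187,"tz":-95,"turn":0,"hand":0}]';  python3 - <<'E'
from h import *
print(robot.sense()['qpos'])
for n in("side","top"):
    d=robot.get_image(n);u,v=proj(d,[.5245,.2657,.12]).astype(int);c=d["frame"][v-60:v+80,u-80:u+80,::-1]
    cv2.imwrite(f"pics/g1_{n}.png",cv2.resize(c,None,fx=4,fy=4,interpolation=cv2.INTER_CUBIC))
E
```

```text
time: 2.72
tool_pos: [0.522, 0.264, 0.1371]
tool_rot: [0.841, 0.541, -0.003, 0.0]
contact_force: [-0.5, -0.3, 0.2]
opening: 0.0852
[ 0.07582853  0.59583977 -0.7920228   1.78489119  0.50099859  0.98114349
 -1.3478026 ]
```

View pics/g1_side.png

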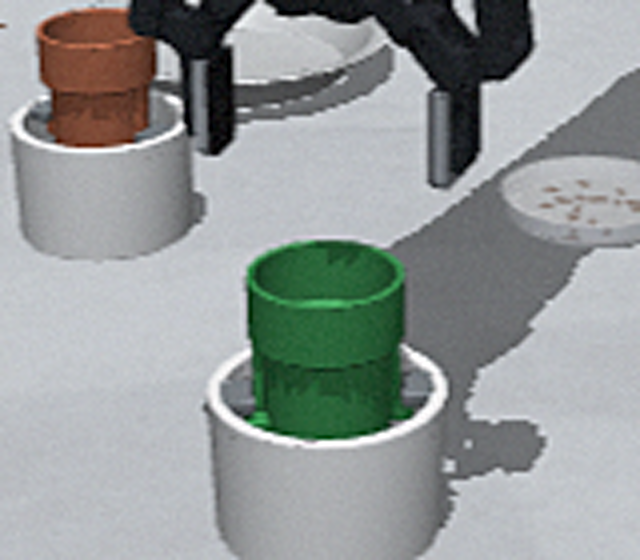

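View pics/g1_top.png

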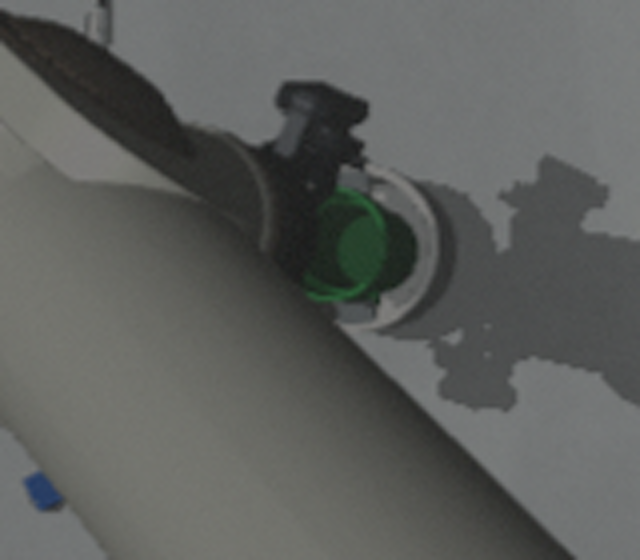

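```bash
python3 -m jog '[{"tx":2.5,"ty":1.7,"tz":-20,"turn":0,"hand":0},{"tx":2.5,"ty":1.7,"tz":-45,"turn":0,"hand":0},{"tx":2.5,"ty":1.7,"tz":-60,"turn":0,"hand":0},{"tx":2.5,"ty":1.7,"tz":-67,"turn":0,"hand":0},{"tx":2.5,"ty":1.7,"tz":-67,"turn":0,"hand":0}]';  python3 - <<'E'
from h import *
for n in("side",):
    d=robot.get_image(n);u,v=proj(d,[.5245,.2657,.12]).astype(int);c=d["frame"][v-60:v+80,u-80:u+80,::-1]
    cv2.imwrite(f"pics/g2_{n}.png",cv2.resize(c,None,fx=4,fy=4,interpolation=cv2.INTER_CUBIC))
E
```

```text
time: 3.23
tool_pos: [0.5267, 0.2668, 0.0738]
tool_rot: [0.841, 0.541, -0.001, 0.0]
contact_force: [-0.0, 0.4, 0.2]
opening: 0.0855
```

View pics/g2_side.png

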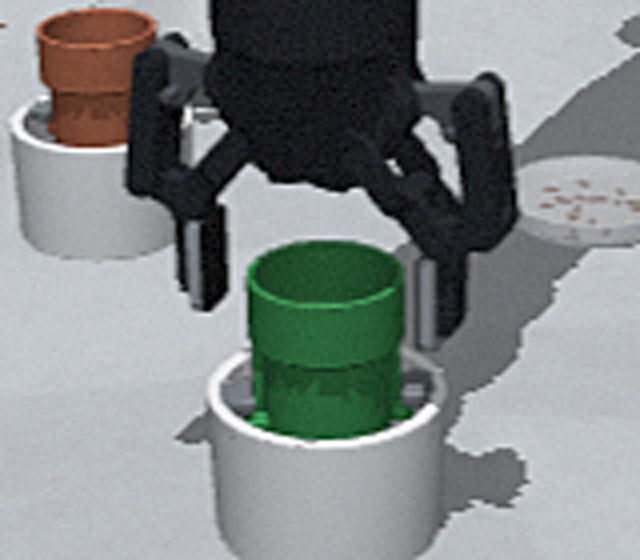

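```bash
python3 -m jog '[{"tx":-2,"ty":-1,"tz":-4,"turn":0,"hand":0},{"tx":-2,"ty":-1,"tz":-4,"turn":0,"hand":80},{"tx":-2,"ty":-1,"tz":-4,"turn":0,"hand":255},{"tx":-2,"ty":-1,"tz":-4,"turn":0,"hand":255},{"tx":-2,"ty":-1,"tz":-4,"turn":0,"hand":255},{"tx":-2,"ty":-1,"tz":-4,"turn":0,"hand":255}]' 40;  python3 - <<'E'
from h import *
for n in("side",):
    d=robot.get_image(n);u,v=proj(d,[.5245,.2657,.12]).astype(int);c=d["frame"][v-60:v+80,u-80:u+80,::-1]
    cv2.imwrite(f"pics/g3_{n}.png",cv2.resize(c,None,fx=4,fy=4,interpolation=cv2.INTER_CUBIC))
print(robot.sense()['contact_force'],robot.sense()['opening'],robot.sense()['qpos'])
E
```

```text
time: 3.78
tool_pos: [0.5257, 0.2669, 0.0719]
tool_rot: [0.841, 0.541, 0.001, 0.0]
contact_force: [-1.4, -0.2, 5.6]
opening: 0.0583
[-1.86872145 -0.46180181  6.7230027 ] 0.05829311903157841 [ 0.02694298  0.68226526 -0.72987232  1.81510552  0.58341856  0.86991904
 -1.40962823]
```

View pics/g3_side.png

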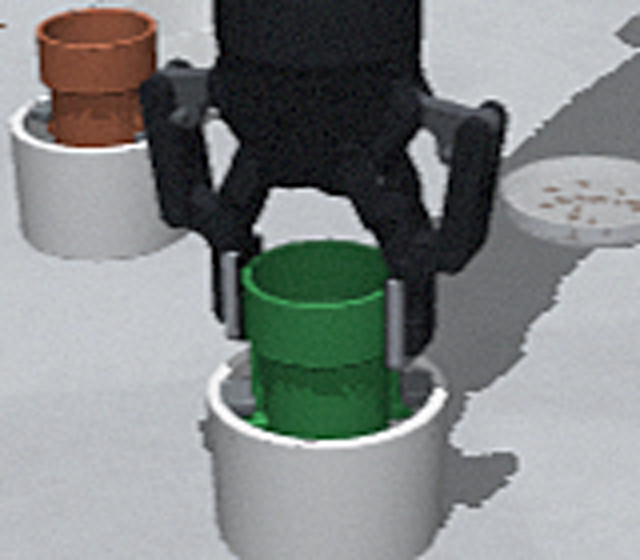

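```bash
python3 -m jog '[{"tx":0,"ty":0,"tz":0,"turn":0.1,"hand":255},{"tx":0,"ty":-0.5,"tz":0,"turn":0.22,"hand":255},{"tx":0,"ty":-1,"tz":0,"turn":0.34,"hand":255},{"tx":0,"ty":-1,"tz":0,"turn":0.46,"hand":255},{"tx":0,"ty":-1,"tz":0,"turn":0.58,"hand":255},{"tx":0,"ty":-1,"tz":0,"turn":0.7,"hand":255}]';  python3 - <<'E'
from h import *
for n in("side",):
    d=robot.get_image(n);u,v=proj(d,[.5245,.2657,.12]).astype(int);c=d["frame"][v-60:v+80,u-80:u+80,::-1]
    cv2.imwrite(f"pics/g4_{n}.png",cv2.resize(c,None,fx=4,fy=4,interpolation=cv2.INTER_CUBIC))
s=robot.sense();print(s['contact_force'],s['wrist_torque'],s['qpos'])
E
```

```text
time: 4.33
tool_pos: [0.5261, 0.2655, 0.072]
tool_rot: [0.603, 0.798, 0.001, 0.0]
contact_force: [1.1, -0.4, 0.0]
opening: 0.0583
[-0.31900425 -0.28058964  2.18839519] [-0.03352437 -0.05770162 -0.02074432] [ 0.13071551  0.7487223  -0.88465008  1.81253768  0.71465009  0.93274791
 -0.79095364]
```

View pics/g4_side.png

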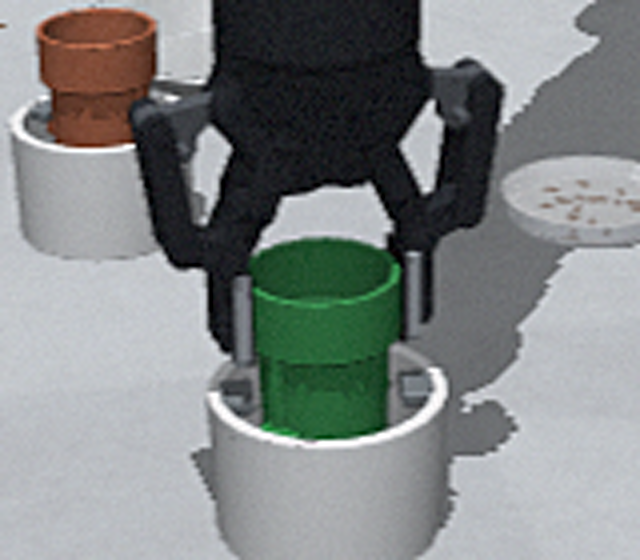

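The near tab has moved from about (258,415) to (282,430) in the crop. The lips haven't moved, so the holder isn't turning with it. I'm continuing the twist.

```bash
python3 -m jog '[{"tx":0,"ty":0,"tz":0,"turn":0.12,"hand":255},{"tx":0,"ty":0,"tz":0,"turn":0.24,"hand":255},{"tx":0,"ty":0,"tz":0,"turn":0.36,"hand":255},{"tx":0,"ty":0,"tz":0,"turn":0.48,"hand":255},{"tx":0,"ty":0,"tz":0,"turn":0.58,"hand":255},{"tx":0,"ty":0,"tz":0,"turn":0.58,"hand":255}]';  python3 - <<'E'
from h import *
for n in("side",):
    d=robot.get_image(n);u,v=proj(d,[.5245,.2657,.12]).astype(int);c=d["frame"][v-60:v+80,u-80:u+80,::-1]
    cv2.imwrite(f"pics/g5_{n}.png",cv2.resize(c,None,fx=4,fy=4,interpolation=cv2.INTER_CUBIC))
s=robot.sense();print(s['contact_force'],s['wrist_torque'],s['qpos'])
E
```

```text
time: 4.88
tool_pos: [0.5265, 0.2653, 0.072]
tool_rot: [0.346, 0.938, 0.001, -0.0]
contact_force: [-0.3, -0.9, 1.9]
opening: 0.0582
[ 0.76073948 -0.30699471  0.79295256] [-0.03520426 -0.11886407 -0.07026014] [ 0.20025141  0.81316612 -1.00120031  1.80956637  0.8155671   0.99415357
 -0.28451293]
```

View pics/g5_side.png

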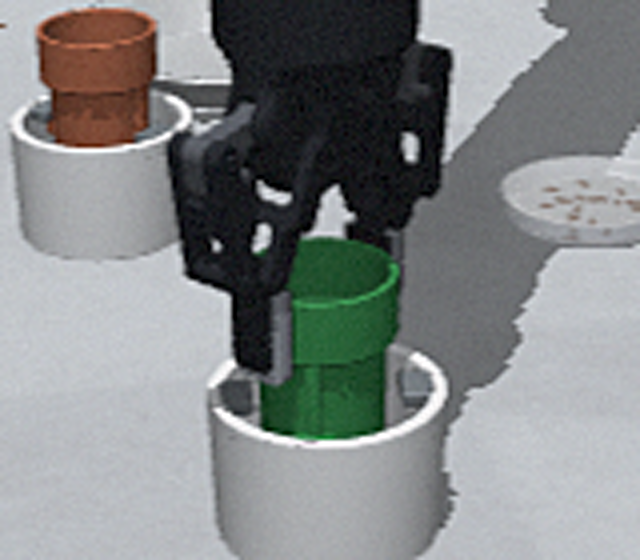

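Turned 74°, and the holder's lips are still at (238,390) and (412,385). I'll lift gently and watch the force.

```bash
python3 -m jog '[{"tx":-0.5,"ty":0,"tz":2,"turn":0,"hand":255},{"tx":-0.5,"ty":0,"tz":4,"turn":0,"hand":255},{"tx":-0.5,"ty":0,"tz":8,"turn":0,"hand":255},{"tx":-0.5,"ty":0,"tz":14,"turn":0,"hand":255},{"tx":-0.5,"ty":0,"tz":20,"turn":0,"hand":255}]';  python3 - <<'E'
from h import *
for n in("side",):
    d=robot.get_image(n);u,v=proj(d,[.5245,.2657,.12]).astype(int);c=d["frame"][v-60:v+80,u-80:u+80,::-1]
    cv2.imwrite(f"pics/g6_{n}.png",cv2.resize(c,None,fx=4,fy=4,interpolation=cv2.INTER_CUBIC))
s=robot.sense();print(s['contact_force'],s['wrist_torque'])
E
```

```text
time: 5.35
tool_pos: [0.5258, 0.2655, 0.0926]
tool_rot: [0.348, 0.937, 0.001, -0.0]
contact_force: [-0.8, -0.0, -0.1]
opening: 0.0587
[0.5952757  0.10319836 0.55899699] [ 0.0870486  -0.01416492  0.02609295]
```

View pics/g6_side.png

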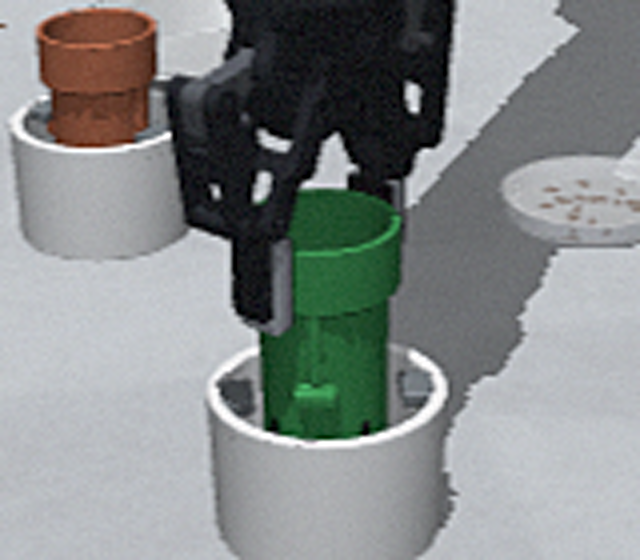

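The tab shows at (315,392) and is clear of the lips. The holder is still down and there is no load on the wrist. I'm lifting fully now.

```bash
python3 -m jog '[{"tx":0,"ty":0,"tz":12,"turn":0,"hand":255},{"tx":0,"ty":0,"tz":28,"turn":0,"hand":255},{"tx":0,"ty":0,"tz":46,"turn":0,"hand":255},{"tx":0,"ty":0,"tz":66,"turn":0,"hand":255},{"tx":0,"ty":0,"tz":86,"turn":0,"hand":255},{"tx":0,"ty":0,"tz":106,"turn":0,"hand":255},{"tx":0,"ty":0,"tz":124,"turn":0,"hand":255},{"tx":0,"ty":0,"tz":134,"turn":0,"hand":255},{"tx":0,"ty":0,"tz":134,"turn":0,"hand":255}]';  python3 - <<'E'
from h import *
d=robot.get_image("side");cv2.imwrite("pics/l_side.png",d["frame"][...,::-1])
s=robot.sense();print(s['contact_force'],s['wrist_torque'],s['qpos'])
E
```

```text
time: 6.15
tool_pos: [0.5276, 0.2674, 0.2315]
tool_rot: [0.348, 0.937, 0.004, 0.002]
contact_force: [0.3, 1.2, -0.9]
opening: 0.0579
[-0.33399449 -0.6656935  -1.12986103] [-0.08016093  0.0170926  -0.00015031] [ 0.30442894  0.64068559 -1.16988008  1.69779843  0.62528706  1.22537232
 -0.15656002]
```

View pics/l_side.png

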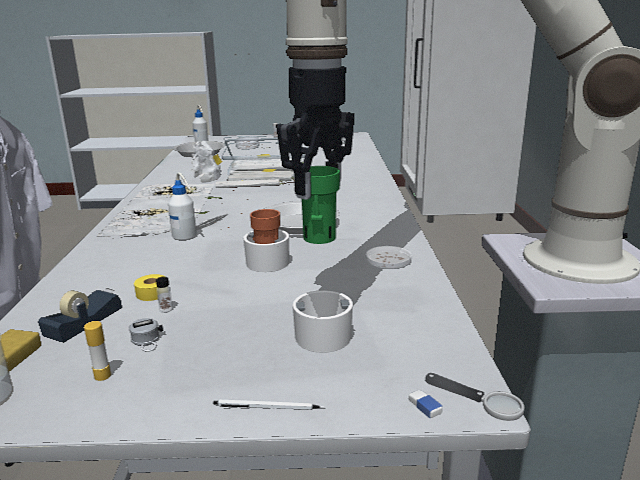

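```bash
python3 -m jog '[{"tx":0,"ty":-20,"tz":0,"turn":-0.06,"hand":255},{"tx":0,"ty":-56,"tz":0,"turn":-0.12,"hand":255},{"tx":0,"ty":-94,"tz":0,"turn":-0.2,"hand":255},{"tx":0,"ty":-132,"tz":0,"turn":-0.28,"hand":255},{"tx":0,"ty":-170,"tz":0,"turn":-0.36,"hand":255},{"tx":0,"ty":-208,"tz":0,"turn":-0.44,"hand":255},{"tx":0,"ty":-246,"tz":0,"turn":-0.52,"hand":255},{"tx":0,"ty":-284,"tz":0,"turn":-0.6,"hand":255},{"tx":0,"ty":-320,"tz":0,"turn":-0.65,"hand":255},{"tx":0,"ty":-350,"tz":0,"turn":-0.7,"hand":255}]';  python3 - <<'E'
from h import *
s=robot.sense();print(s['contact_force'],s['wrist_torque'],s['qpos'])
E
```

```text
time: 7.03
tool_pos: [0.5257, -0.0869, 0.2284]
tool_rot: [0.651, 0.759, 0.001, 0.002]
contact_force: [0.9, -0.6, -1.2]
opening: 0.0582
[ 0.86823624 -0.6332783  -1.23486748] [ 0.0181098  -0.0425739  -0.00418607] [ 0.9706787   0.47164616 -1.09675412  1.83766968  0.46759672  1.11705878
 -0.1396515 ]
```

```bash
python3 -m jog '[{"tx":10,"ty":-30,"tz":0,"turn":0,"hand":255},{"tx":20,"ty":-65,"tz":0,"turn":0,"hand":255},{"tx":30,"ty":-100,"tz":0,"turn":0,"hand":255},{"tx":38,"ty":-135,"tz":-10,"turn":0,"hand":255},{"tx":43,"ty":-158,"tz":-35,"turn":0,"hand":255},{"tx":44,"ty":-168,"tz":-65,"turn":0,"hand":255},{"tx":44,"ty":-170,"tz":-85,"turn":0,"hand":255},{"tx":44,"ty":-170,"tz":-98,"turn":0,"hand":255},{"tx":44,"ty":-170,"tz":-100,"turn":0,"hand":255}]';  python3 - <<'E'
from h import *
for n in("side","top"):
    d=robot.get_image(n);u,v=proj(d,[.57,-.2567,.1]).astype(int);c=d["frame"][v-75:v+75,u-100:u+100,::-1]
    m=green(d);print(n,"green bbox",cv2.boundingRect(m),"crop off",u-100,v-75,"tcp px",proj(d,robot.sense()["tool_pos"]))
    cv2.imwrite(f"pics/d1_{n}.png",cv2.resize(c,None,fx=4,fy=4,interpolation=cv2.INTER_CUBIC))
s=robot.sense();print(s['contact_force'],s['wrist_torque'],s['qpos'])
E
```

```text
time: 7.78
tool_pos: [0.5672, -0.2559, 0.1245]
tool_rot: [0.651, 0.759, 0.0, -0.001]
contact_force: [-0.7, 0.5, -1.0]
opening: 0.058
side green bbox (285, 156, 25, 47) crop off 196 109 tcp px [297.06731524 173.6003061 ]
top green bbox (437, 217, 14, 28) crop off 345 156 tcp px [447.6821887  230.76291327]
[ 0.14174908 -0.13888772 -1.12404303] [-0.00609765 -0.04141103 -0.03632824] [ 1.02177032  0.72915907 -0.92632354  1.69443175  0.6565444   1.05639393
  0.03531515]
```

View pics/d1_side.png

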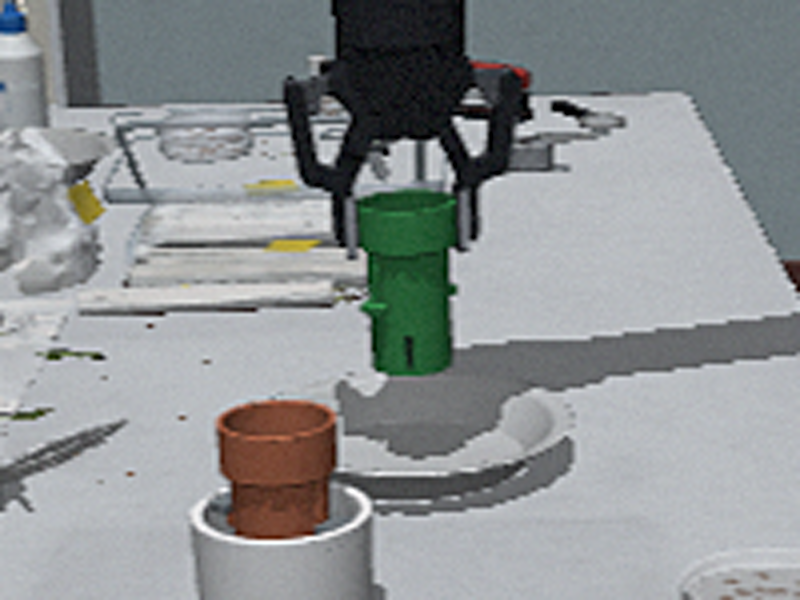

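View pics/d1_top.png

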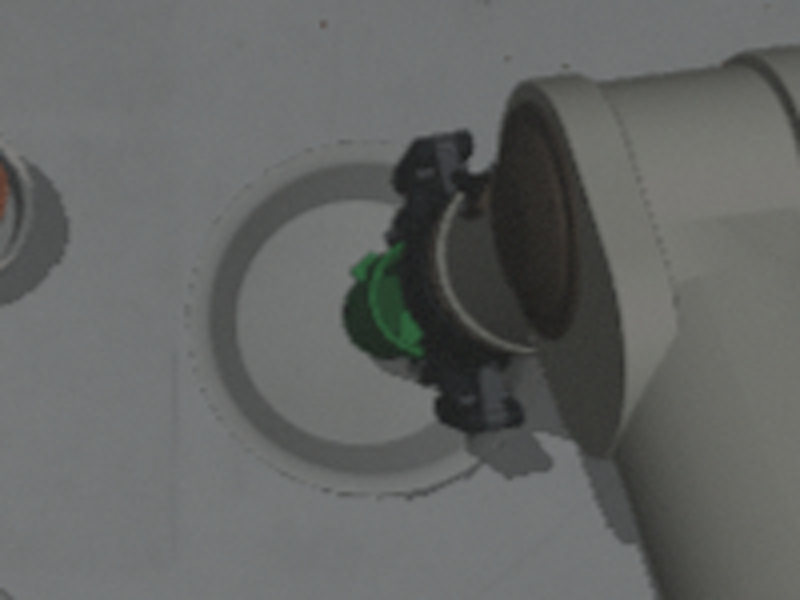

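Run:
```python
from h import *
T=robot.get_image("top");S=robot.get_image("side")
print("tool",robot.sense()["tool_pos"])
print("left edge->yc",ray(T,436.4,156+300/4-.4,.1605)[1]-.03)
print("side rim xc",ray(S,196+406/4-.4,109+203/4,.1605),"bottom near (y-0.025)",ray(S,196+413/4-.4,109+374/4,.0605))
print("bottom L,R x",ray(S,196+374/4-.4,109+365/4,.0605)[0],ray(S,196+453/4-.4,109+365/4,.0605)[0])
for a,b in((188,310),):print("dish outer L",ray(T,345+a/4-.4,156+b/4-.4,.028))
g=cv2.cvtColor(T["frame"],cv2.COLOR_RGB2GRAY)
# floor and rim-inner from earlier undisturbed zoom (offset 380,180)
for nm,L,R,U,D,z in(("floor",96,344,104,349,.002),("inner rim",68,388,66,381,.028)):
    q=lambda a,b:ray(T,380+a/4-.4,180+b/4-.4,z)
    print(nm,q(L,226)[1],q(R,226)[1],(q(L,226)[1]+q(R,226)[1])/2,"x",q(220,U)[0],q(220,D)[0],(q(220,U)[0]+q(220,D)[0])/2)
```

```text
tool [ 0.57089746 -0.25599267  0.12986217]
left edge->yc -0.2560534094886998
side rim xc [ 0.56705131 -0.25067499  0.1605    ] bottom near (y-0.025) [ 0.5661037  -0.23798174  0.0605    ]
bottom L,R x 0.5897246423071205 0.5423177517155422
dish outer L [ 0.57438309 -0.15588594  0.028     ]
floor -0.18601159184943564 -0.32501354863504345 -0.25551257024223956 x 0.6382258820852474 0.500028513938613 0.5691271980119302
inner rim -0.1667596475013177 -0.3420444729422917 -0.25440206022180467 x 0.6557528841562461 0.4820461237583883 0.5688995039573173
```

```bash
python3 -m jog '[{"tx":0,"ty":0.5,"tz":-10,"turn":0,"hand":255},{"tx":0,"ty":0.5,"tz":-25,"turn":0,"hand":255},{"tx":0,"ty":0.5,"tz":-38,"turn":0,"hand":255},{"tx":0,"ty":0.5,"tz":-48,"turn":0,"hand":255},{"tx":0,"ty":0.5,"tz":-54,"turn":0,"hand":255},{"tx":0,"ty":0.5,"tz":-54,"turn":0,"hand":255},{"tx":0,"ty":0.5,"tz":-54,"turn":0,"hand":255}]'
python3 - <<'E'
from h import *
for n in("side","top"):
    d=robot.get_image(n);u,v=proj(d,[.57,-.2567,.04]).astype(int);c=d["frame"][v-75:v+75,u-100:u+100,::-1]
    print(n,"off",u-100,v-75)
    cv2.imwrite(f"pics/d2_{n}.png",cv2.resize(c,None,fx=4,fy=4,interpolation=cv2.INTER_CUBIC))
s=robot.sense();print(s['tool_pos'],s['contact_force'],s['qpos'])
E
```

```text
time: 8.57
tool_pos: [0.5707, -0.2552, 0.0752]
tool_rot: [0.65, 0.76, 0.002, 0.002]
contact_force: [-0.2, 0.6, -0.5]
opening: 0.0581
side off 197 133
top off 338 159
[ 0.57136776 -0.25544614  0.07623551] [-0.47631213 -0.18271335 -0.03290358] [ 0.98898453  0.78927931 -0.87606016  1.72038459  0.7170583   0.97661857
 -0.00674948]
```

View pics/d2_side.png

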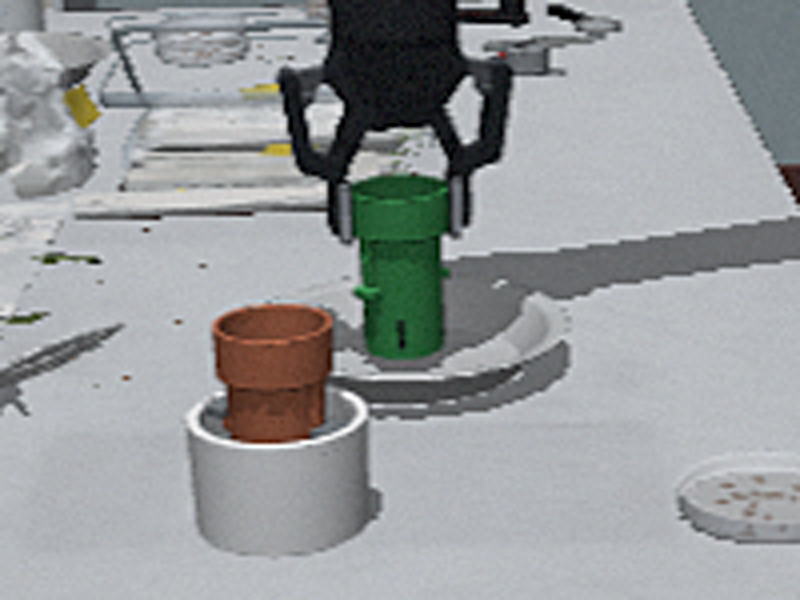

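View pics/d2_top.png

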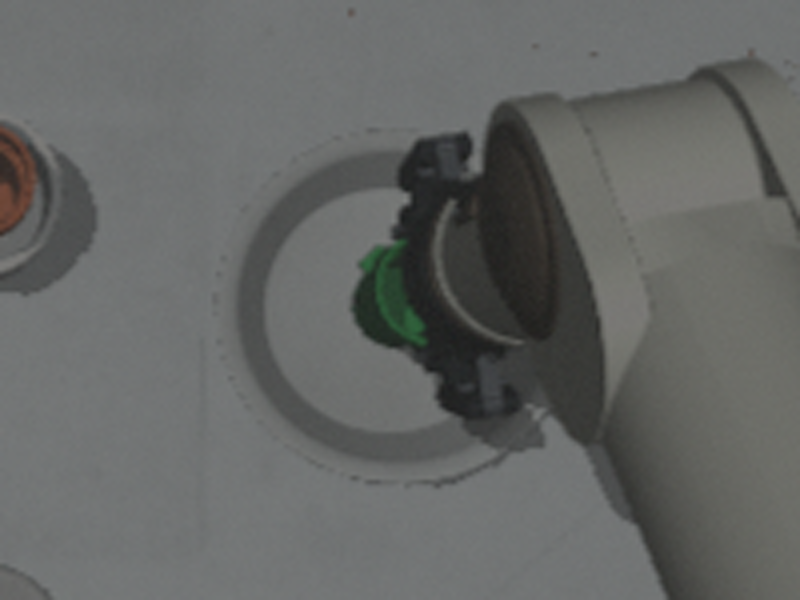

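```bash
python3 - <<'E'
from h import *
S=robot.get_image("side")
for z in(.006,.012):print(ray(S,197+403/4-.4,133+355/4-.4,z))
print(robot.sense()['tool_pos'])
E
python3 -m jog '[{"tx":0,"ty":0,"tz":-3,"turn":0,"hand":255},{"tx":0,"ty":0,"tz":-6,"turn":0,"hand":255},{"tx":0,"ty":0,"tz":-8,"turn":0,"hand":255},{"tx":0,"ty":0,"tz":-8,"turn":0,"hand":255}]'
python3 - <<'E'
from h import *
s=robot.sense();print(s['tool_pos'],s['contact_force'])
E
```

```text
[ 0.57174534 -0.25817636  0.006     ]
[ 0.57132681 -0.24142374  0.012     ]
[ 0.57148195 -0.25553695  0.07644361]
time: 9.05
tool_pos: [0.5711, -0.2555, 0.0679]
tool_rot: [0.65, 0.76, 0.002, 0.003]
contact_force: [0.3, 0.0, -0.6]
opening: 0.058
[ 0.57109381 -0.25553595  0.06793893] [ 0.34183927  0.03507508 -0.56878636]
```

```bash
python3 -m jog '[{"tx":0,"ty":0,"tz":-1,"turn":0,"hand":255},{"tx":0,"ty":0,"tz":-2,"turn":0,"hand":255},{"tx":0,"ty":0,"tz":-2,"turn":0,"hand":255}]' |grep -E "pos|force"; python3 -m jog '[{"tx":0,"ty":0,"tz":-1,"turn":0,"hand":255},{"tx":0,"ty":0,"tz":-2,"turn":0,"hand":255},{"tx":0,"ty":0,"tz":-2,"turn":0,"hand":255}]' |grep -E "pos|force"
```

```text
tool_pos: [0.5711, -0.2556, 0.0659]
contact_force: [0.1, -0.5, -0.9]
tool_pos: [0.5714, -0.256, 0.0658]
contact_force: [-4.9, 0.6, 11.8]
```

```bash
python3 -m jog '[{"tx":0,"ty":0,"tz":0,"turn":0,"hand":255},{"tx":0,"ty":0,"tz":0,"turn":0,"hand":255}]' |grep -E "pos|force"; python3 -m jog '[{"tx":0,"ty":0,"tz":0,"turn":0,"hand":75},{"tx":0,"ty":0,"tz":0,"turn":0,"hand":65},{"tx":0,"ty":0,"tz":0,"turn":0,"hand":50},{"tx":0,"ty":0,"tz":0,"turn":0,"hand":30},{"tx":0,"ty":0,"tz":0,"turn":0,"hand":0},{"tx":0,"ty":0,"tz":0,"turn":0,"hand":0},{"tx":0,"ty":0,"tz":0,"turn":0,"hand":0}]'
python3 - <<'E'
from h import *
for n in("side",):
    d=robot.get_image(n);u,v=proj(d,[.57,-.2567,.04]).astype(int);c=d["frame"][v-75:v+75,u-100:u+100,::-1]
    cv2.imwrite(f"pics/d3_{n}.png",cv2.resize(c,None,fx=4,fy=4,interpolation=cv2.INTER_CUBIC))
E
```

```text
tool_pos: [0.5718, -0.256, 0.0663]
contact_force: [-0.7, -0.1, -0.2]
time: 10.3
tool_pos: [0.5718, -0.256, 0.0662]
tool_rot: [0.65, 0.76, 0.001, 0.004]
contact_force: [-0.5, -0.2, -1.0]
opening: 0.0855
```

View pics/d3_side.png

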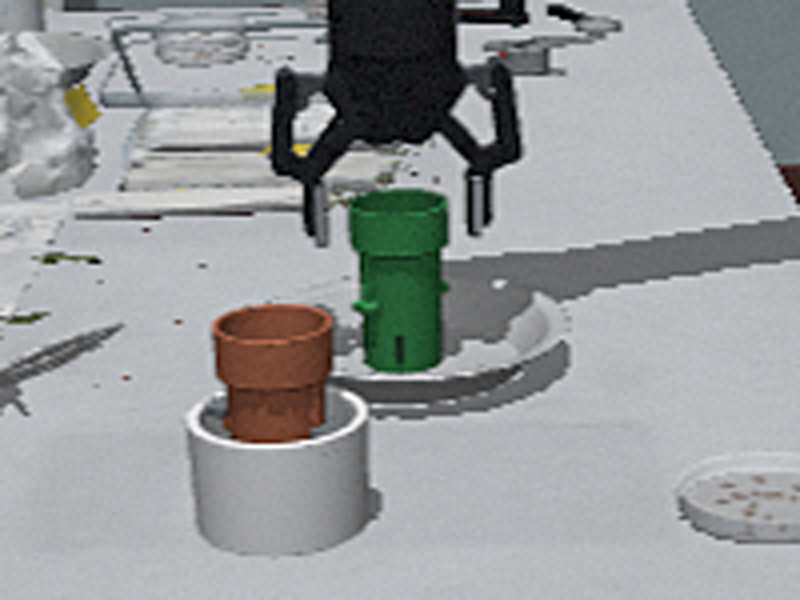

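The insert stands upright at (398,280) in the crop, and both fingers are clear of it. I'm raising the arm and moving it away to check.

```bash
python3 -m jog '[{"tx":0,"ty":0,"tz":10,"turn":0,"hand":0},{"tx":0,"ty":0,"tz":25,"turn":0,"hand":0},{"tx":0,"ty":0,"tz":50,"turn":0,"hand":0},{"tx":0,"ty":0,"tz":85,"turn":0,"hand":0},{"tx":0,"ty":0,"tz":120,"turn":0,"hand":0},{"tx":0,"ty":0,"tz":150,"turn":0,"hand":0},{"tx":0,"ty":-30,"tz":160,"turn":0,"hand":0},{"tx":0,"ty":-65,"tz":160,"turn":0,"hand":0},{"tx":0,"ty":-100,"tz":160,"turn":0,"hand":0},{"tx":0,"ty":-140,"tz":160,"turn":0,"hand":0}]'; python3 -m jog '[{"tx":-10,"ty":-35,"tz":0,"turn":0,"hand":0},{"tx":-30,"ty":-65,"tz":0,"turn":0,"hand":0},{"tx":-50,"ty":-95,"tz":0,"turn":0,"hand":0},{"tx":-70,"ty":-125,"tz":0,"turn":0,"hand":0},{"tx":-85,"ty":-145,"tz":0,"turn":0,"hand":0},{"tx":-90,"ty":-150,"tz":0,"turn":0,"hand":0},{"tx":-90,"ty":-150,"tz":0,"turn":0,"hand":0}]'
python3 - <<'E'
from h import *
for n in("side","top"):
    d=robot.get_image(n); cv2.imwrite(f"pics/f_{n}.png",d["frame"][...,::-1])
    if n=="top":
        c=d["frame"][180:300,380:500,::-1]; cv2.imwrite("pics/f_dish.png",cv2.resize(c,None,fx=4,fy=4,interpolation=cv2.INTER_CUBIC))
        f=d["frame"].astype(int); m=((f[...,1]>f[...,0]+12)&(f[...,1]>f[...,2]+8)).astype(np.uint8); print(cv2.boundingRect(m))
E
```

```text
time: 11.18
tool_pos: [0.5726, -0.3963, 0.2293]
tool_rot: [0.649, 0.761, 0.001, 0.005]
contact_force: [1.4, 0.3, 0.2]
opening: 0.0855
time: 11.77
tool_pos: [0.4799, -0.5496, 0.2304]
tool_rot: [0.651, 0.759, 0.001, 0.006]
contact_force: [0.6, 0.1, 0.4]
opening: 0.0852
(428, 217, 33, 30)
```

View pics/f_side.png

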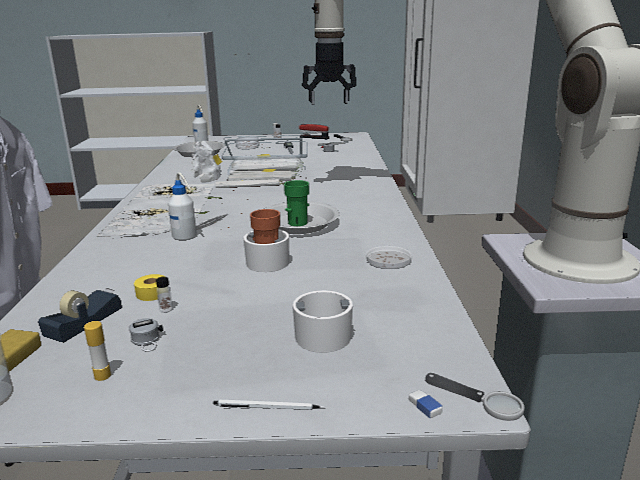

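View pics/f_top.png

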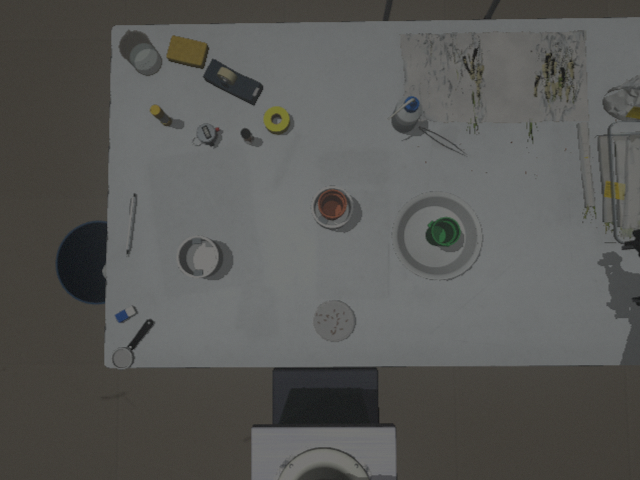

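View pics/f_dish.png

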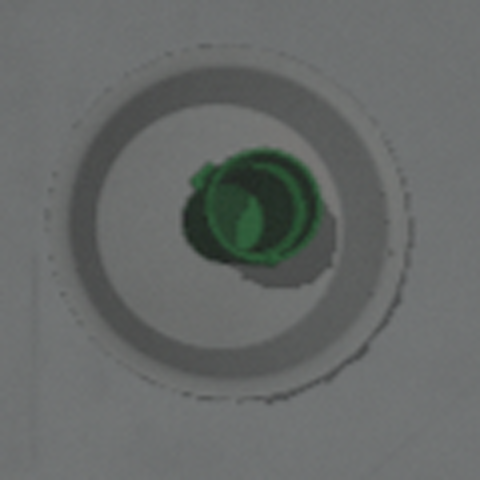

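```bash
python3 - <<'E'
from h import *
T=robot.get_image("top")
print("insert rim",ray(T,380+262/4-.4,180+207/4-.4,.102))
# base: left edge 182 at floor
print("base left yc",ray(T,380+182/4-.4,180+220/4-.4,.002)[1]-.025)
a=cv2.imread("pics/top0.png").astype(int);b=T["frame"][...,::-1].astype(int)
# holder rim outer bbox & orange change vs start
for nm,(y0,y1,x0,x1) in dict(holder=(230,285,170,235),orange=(180,235,305,365),dish=(185,285,385,490)).items():
    print(nm,np.abs(a-b)[y0:y1,x0:x1].mean().round(2))
E
python3 -c "
import cv2;i=cv2.imread('pics/f_top.png');j=cv2.imread('pics/top0.png')
cv2.imwrite('pics/cmp.png',cv2.resize(cv2.hconcat([j[225:290,165:245],i[225:290,165:245]]),None,fx=5,fy=5,interpolation=cv2.INTER_CUBIC))"
```

```text
insert rim [ 0.57077136 -0.25632351  0.102     ]
base left yc -0.259342458093901
holder 13.49
orange 1.12
dish 6.74
```

View pics/cmp.png

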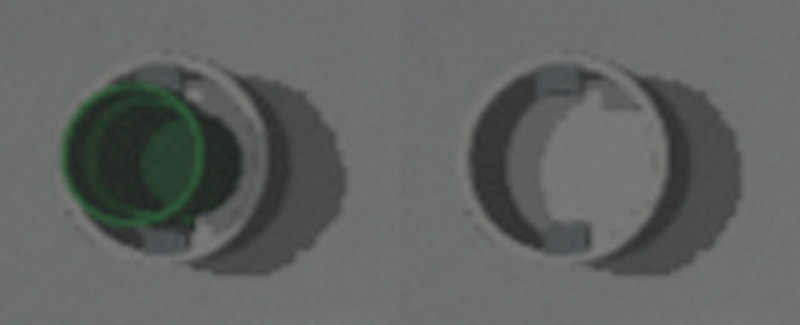

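The comparison shows the holder where it started: its lips are at (160,75)/(165,238) before and (560,78)/(565,236) after, allowing for the second panel's 400 px offset. The insert is at (0.571, -0.256) and the dish centre at (0.569, -0.2555), so it is about 2 mm off centre. I'm handing the job in.

```bash
python3 -c "
from workcell import robot;print(robot.job_done(), robot.sense()['time'])"
```

```text
the job is handed in; nothing more can be done
the job is handed in; nothing more can be done
```

The green insert is out of its holder and standing upright in the middle of the steel dish. I handed the job in about 12 s into the 42 s allowed; it gave no verdict.

I gripped the insert by its collar, turned it 74° and drew it straight up, with almost no load on the wrist. I then stood it on the dish floor, released it and moved the arm away. The hardest contact I read was about 12 N, when it touched down on the dish floor.

**Last checks:**
- **Insert:** it is upright. Its rim centre is at (0.571, -0.256), about 2 mm from the dish centre at (0.569, -0.2555). A rougher check from one edge of the base gave y = -0.259, about 3 mm from the rim figure, probably because that edge is hard to see in the shadow.
- **Holder:** before-and-after pictures show it standing where it was, with its lips within about a pixel of where they began.
- **Terracotta insert:** the picture around it is essentially unchanged from the start.
- **Robot:** the gripper is open and well clear of everything.

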